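# Lock the inspection loupe into its ratcheted dock

### The arm

A 7-joint arm with a two-finger parallel gripper is mounted at the origin on the work surface. World frame = base frame: x ahead of the robot, y to its left, z up, the work surface at z = 0. Lengths are in mm, angles in degrees, forces in N, time in s.
With the tool pointing down it reaches from about 375 to 925 mm from the base axis. Payload 3.1 kg.
Tool frame: the origin (TCP) lies midway between the tips of the shut fingers; the grasp point (between the pads) lies 19 mm behind it; z points along the fingers, y is the line along which they close (so a half turn about z gives the same grasp; the last joint's range is limited). The gripper opens to 85 mm and grips with 20 to 120 N. Pads are 22 mm wide; open, the fingers measure 114 mm over their backs; the gripper's body (76 mm by 85 mm) begins 54 mm behind the grasp point. The pads swing forward as they close: fully open they stand 13 mm farther back than shut.
Start: joints at [-78.942, 21.939, 2.515, 91.553, -1.026, 66.532, -2.859], TCP at [186.344, 622.719, 231.269] pointing down, gripper open.
Joint ranges: [-149.38, 149.38], [-23.57, 123.04], [-84.95, 90], [0, 143.3], [-89.99, 269.99], [3.08, 112.72], [-163.45, 163.45]. Speed limits (degrees/s): [159.86, 159.86, 180, 180, 180, 180, 180].

### API

Orientations are given as a 3x3 rotation matrix whose columns are the frame's x, y, z axes.
In Python, from plant import robot gives the robot as it stands. Calls block until the motion is done:
- robot.move_pose(position, orientation): joint-space move of the TCP to a pose.
- robot.move_linear(position, rotation=None, v=150, contact_N=None): straight line of the TCP; rotation=None keeps the orientation; v is the mean speed in mm/s. With contact_N (N) it stops when the force on the tool has changed by that much, and returns True; else False.
- robot.move_j(angles): joint-space move.
- robot.ungrasp() and robot.gripper_close(newtons=None): open the fingers fully, or close them until they stop; newtons is the grip in N (None keeps the last).
- robot.hold(seconds).
- robot.inverse_kinematics(position, orientation): joint angles nearest the present ones, or None.
- robot.get_obs(): the state.
- robot.read_camera(name): name is "scene" or "top"; returns the picture (400x640x3 uint8, blue, green, red); there is no depth.
- robot.calibration(name): a dict with "camera_matrix" (3x3 intrinsics, pixels), "k1" (the pictures are not rectified: a ray, as slopes to the right and down, at radius r is drawn at 1 + k1 r^2 times it, then the intrinsics apply), "camera_from_world" (4x4, takes a point from world to camera coordinates). Camera axes: x right, y down, z forward; pixel columns grow to the right and rows downward; lengths in mm; the calibration is good to about 2 mm. A picture is of the moment at which its call begins. calibration takes no time and is no camera call.
A pose or a line that the arm cannot do raises robot.PlanningError and nothing moves.
- robot.job_done(): hands the job in; it is judged then, once.
Trained networks look in the newest picture that a camera, given by its name, has taken for a name from the list of things; names that differ only in an ending like _2 or _b are one class to them, and where a whole thing is asked for, a point or a joint stands for the part that bears it (a point fixed in the world has none). Each returns a list of dicts, best first, with "conf" (0 to 1); they miss things now and then, are a little off and sometimes report something else, mostly with a low value. They report only what shows in the picture. A call takes as long as a camera call. They do not tell look-alikes from the thing itself.
- robot.search_frame(thing, camera): "box" ([left, top, right, bottom] in pixels, round what is visible of it).
- robot.pinpoint(thing, camera): "at" ([column, row] in pixels: a listed point, or the origin of a listed thing).
The state is a dict: "t": time; "joint_positions": joint angles; "qd": joint speeds; "effort": joint torques, N m; "tool_pos": TCP position; "eef_rot": TCP orientation; "wrist_force": force on the tool from outside, world axes, zero at the start; "torque": the same for the moment, N m; "opening": finger opening in mm; "grip_force": force on a finger pad.
Only numpy, scipy, OpenCV 4.12 (cv2) and the standard library are available. Lean on these libraries where they do the work, as an engineer would, in place of code of your own. Each camera call takes 0.05 s, during which the arm holds its last target. There are 200 camera calls.

### The job

Dock the inspection loupe in its track on the proofing table. The lock's gate arm stands in the way: tip the pawl out of the ratchet (never force the knob against it) and turn the knob back until the gate is right back against its stop; then slide the loupe's foot into the track from the open end until it is fully home, tip the pawl back into the teeth while the gate is still back, and only then turn the knob forward click by click until the gate has passed its fourth click and stands square across the mouth behind the loupe, held by the pawl. Let go of everything and leave the other things on the table where they are.

Things in the scene. Friction and masses are not known exactly. Their poses are not given: they have to be found in the camera images.
- dock: Fixed aluminium base plate on the table carrying track (left half) and ratchet lock (right half), 6 mm thick. Its x axis is the direction in which the loupe slides in, y to the left of that, z up. The plate spans x -145 to +100 mm and y -140 to +100 mm of the origin, which is at table height. Track centre line y = +50 mm; knob axis x = -24, y = -50 mm; pawl pivot x = 61, y = -96 mm.
- track_home (a point): On the track's floor, 6 mm above the table: where the loupe's origin lies when its foot is fully home against the steel end stop (45 mm further on). Axes as the dock's.
- track_mouth (a point): On the track's floor, 6 mm above the table, in the middle of its open mouth, 47 mm before track_home; axes as the dock's (track runs along +x). Side walls 59 mm apart, capped by lips that leave a 40 mm slot; 10.5 mm free height below the lips, lip tops 21.5 mm above the table. The foot cannot go in or out through the lips, only by the mouth.
- apron (a point): On the bare plate in front of the mouth, 6 mm above the table, on the track's centre line, 63 mm before the mouth: the loupe can be set down here, its foot along the track, and slid in (110 mm to home). The dock is polished (friction about 0.2). Axes as the dock's.
- knob (a joint): Angle of toothed wheel, knob and gate arm, which turn as one; grows clockwise from above. 0 = right back against its stop; hard end 1.42. Clicks at about 0.33, 0.68, 1.03, 1.375; turn to 1.41 to be sure of the fourth, where the gate is square across the mouth. With the pawl down it cannot turn anticlockwise past a tooth; clockwise it can. Light friction (0.06 Nm) keeps it where left.
- knob_grip (a point): On the knob's vertical axis at the height to grip, 98 mm above the table. The knob is a black upright bar 64 mm long, 18 mm thick, 40 mm tall (75 to 115 mm above the table) on a 26 mm round stem; below it the toothed wheel, radius 55 mm, up to 39 mm above the table. Turns with the knob: x axis along the bar towards the gate arm's tip, y across its thickness, z up.
- gate_tip (a point): End of the gate arm, a flat steel bar 14 mm wide, 8 to 18 mm above the table, reaching 120 mm out from the knob's axis along the direction of the knob bar. Wound right back it points to the dock's -x, 11 degrees to the left of it, clear of the apron; after the fourth click it points to the dock's +y, 7 mm behind the foot of a loupe that is home.
- pawl (a joint): Angle of the pawl, a rocker that its own weight holds on either side of its balance point (near 0.6). 0 = nose down in the teeth (up to about 0.1 while a tooth passes under it); 1.0 = tipped out against its stop, where it stays. Grows as its paddle is pushed along +x of the dock, away from the knob; pushed back along -x it falls in again. About 1 N is enough.
- pawl_pivot (a point): Middle of the pawl's horizontal pivot (along the dock's y), 36 mm above the table; axes as the dock's. The pawl's arm, 14 mm wide, reaches 85 mm from it along -x to the teeth when down and lifts when tipped out. Two steel cheeks beside it stand 42 mm above the table.
- pawl_paddle (a point): Centre of the pawl's black upright paddle: 40 mm wide (along the dock's y), 9 mm thick, 22 mm tall, 34 mm from the pivot line, 32 mm to the -y side of pivot and arm (push here, beside the arm, which rises). Pawl down: it leans 15 degrees to -x, centre 69 mm and top 80 mm above the table. Tipped out: it leans 42 degrees to +x, centre 61 mm above the table, 23 mm beyond the pivot.
- loupe: Inspection loupe, 115 mm tall, 0.2 to 0.35 kg, loose left of the dock. Aluminium foot 90 (own x) x 56 x 8 mm, ends tapering to 36 mm width, the same either way round; clear conical body up to 53 mm across; on top a black square eyepiece 40 x 40 mm, 77 to 115 mm above the underside, sides parallel to the foot: the place to grip. Origin at the centre of the underside, z up.
- ink_tin: Bystander: steel tin, 72 mm across and 68 mm tall, origin at the centre of its underside.
- swatch_deck: Bystander: pale grey swatch deck, a block 88 x 46 x 36 mm, origin at the centre of its underside.
- tape_core: Bystander: grey plastic flanged spool standing upright, 80 mm across and 48 mm tall, origin at the centre of its underside.
- ink_knife: Bystander: ink knife (spatula), 190 mm long, lying right of the dock, origin at its underside.
There are look-alikes about, which are no part of the job. What is shaped like the loupe but green or orange is not meant.

How it is judged (in metres and radians):
On the way, in this order (a step that is already met when the one before it is completed fails the run):
1. the pawl is tipped out and the gate is wound right back to its stop (value of joint pawl above 0.7 rad and value of joint knob below 0.08 rad), for 0.2 s.
2. the loupe's foot is in the track, fully home (distance between loupe and track_home below 0.005 m and angle between the x axis of loupe and the x axis of track_home, either way round below 0.08 rad and angle between loupe's own z axis and vertical below 0.06 rad), for 0.2 s.
3. the pawl is down again while the gate is still back (value of joint pawl below 0.15 rad and value of joint knob below 0.25 rad), for 0.2 s.
At the end, for the whole second after the job is handed in: The knob is past its fourth click (angle above 1.33 rad) and at rest with the pawl down in the tooth (below 0.05 rad), the gate across the mouth; the loupe stands upright (within 0.06 rad) in the track within 6 mm of its home point and 0.08 rad of the track's direction, at rest (value of joint knob above 1.33 rad and value of joint pawl below 0.05 rad and velocity of joint knob between -0.05 and 0.05 rad/s and distance between loupe and track_home below 0.006 m and angle between the x axis of loupe and the x axis of track_home, either way round below 0.08 rad and angle between loupe's own z axis and vertical below 0.06 rad and linear speed of loupe below 0.02 m/s); the robot touches nothing.
It fails at once if the ink tin is moved more than 20 mm (distance of ink_tin from where it was at the start of the episode above 0.02 m).
It fails at once if the swatch deck is moved more than 20 mm (distance of swatch_deck from where it was at the start of the episode above 0.02 m).
It fails at once if the tape core is moved more than 20 mm (distance of tape_core from where it was at the start of the episode above 0.02 m).
It fails at once if the ink knife is moved more than 20 mm (distance of ink_knife from where it was at the start of the episode above 0.02 m).
It fails at once if the ratchet is forced: the knob is wrenched against the pawl with over 120 N on the tooth (about 5 Nm at the knob) (contact force between pawl and knob above 120 N).
It also fails if it takes over 72 s, if anything falls off the work surface, if the arm or the gripper's body presses on something with over 40 N, if the wrist force passes 120 N, or if a joint passes its speed limit or range.

## Working session

There is one attempt and no reset: what is moved stays moved. The work goes in short steps, each a Python script; the robot and the scene stay as the last script left them, time stands still between calls to the robot, and variables do not carry over. Pictures are saved under pics/ and viewed, at most 12 in all, crops included, and the job is handed in when it is done.

```bash
ls; mkdir -p pics
cat > h.py <<'E'
import numpy as np, cv2
from plant import robot
def project(cam,P):
    c=robot.calibration(cam); T=np.array(c["camera_from_world"]); p=(T@np.append(P,1))[:3]
    s=p[:2]/p[2]; s=s*(1+c["k1"]*(s@s)); K=np.array(c["camera_matrix"]); return (K@np.append(s,1))[:2]
def unproject(cam,px,z):
    c=robot.calibration(cam); T=np.array(c["camera_from_world"]); K=np.array(c["camera_matrix"])
    d=(np.linalg.inv(K)@np.array([px[0],px[1],1.]))[:2]; s=d.copy()
    for _ in range(20): s=d/(1+c["k1"]*(s@s))
    R,t=T[:3,:3],T[:3,3]; o=-R.T@t; v=R.T@np.append(s,1)
    return o+v*(z-o[2])/v[2]
E
python3 - <<'E'
from h import *
for c in("scene","top"):
    im=robot.read_camera(c); cv2.imwrite(f"pics/{c}0.png",im)
    print(c,np.round(robot.calibration(c)["camera_from_world"],3).tolist())
    for n,z in (("dock",0),("track_home",6),("track_mouth",6),("apron",6),("knob_grip",98),("gate_tip",18),("pawl_pivot",36),("pawl_paddle",69),("loupe",0)):
        for r in robot.pinpoint(n,c)[:4]: print(n,np.round(r["at"],1),round(r["conf"],2),np.round(unproject(c,r["at"],z)[:2],1))
E
```

```text
pics
scene [[0.666, 0.746, 0.004, -334.251], [0.465, -0.411, -0.784, -148.369], [-0.583, 0.524, -0.621, 1712.678], [0.0, 0.0, 0.0, 1.0]]
dock [320.9 244. ] 0.8 [582.5 -45.4]
track_home [338.9 241.7] 0.6 [617.1   0. ]
track_mouth [327.6 235.2] 0.65 [571.5  -6.3]
track_mouth [314.  226.6] 0.63 [511.7 -11.6]
track_mouth [375.  207.8] 0.43 [579.6 212.1]
apron [311.9 225.4] 0.79 [502.7 -12.9]
knob_grip [301.5 225.1] 0.67 [ 557.9 -103.2]
gate_tip [300.7 225.2] 0.73 [487.7 -48.5]
pawl_pivot [310.5 264.2] 0.93 [ 650.8 -149.3]
pawl_pivot [311.3 224.4] 0.61 [522.9 -33.3]
pawl_pivot [325.2 246.3] 0.58 [625.3 -67.6]
pawl_paddle [300.3 257.8] 0.68 [ 636.3 -175. ]
loupe [351.7 189.2] 0.89 [445.3 234.2]
loupe [317.1 168.6] 0.72 [260.5 228.6]
loupe [351.4 150.8] 0.65 [257.4 424.9]
loupe [390.2 239. ] 0.61 [713.5 136.6]
top [[0.007, -1.0, 0.01, 32.997], [-0.983, -0.009, -0.182, 509.421], [0.182, -0.009, -0.983, 1080.326], [0.0, 0.0, 0.0, 1.0]]
dock [255.3 172.5] 0.41 [581.1 231.7]
dock [334.  180.1] 0.15 [560.8   3.1]
track_home [332.3 163. ] 0.89 [610.3   8.4]
track_mouth [335.6 182.2] 0.68 [553.3  -1.3]
track_mouth [329.1 179.6] 0.63 [560.8  17.5]
apron [333.6 200. ] 0.62 [501.2   4.4]
knob_grip [376.2 174.3] 0.89 [ 555.9 -105.5]
gate_tip [327.4 179.1] 0.83 [559.5  22.7]
pawl_pivot [383.3 154.8] 0.56 [ 627.8 -135.6]
pawl_paddle [402.8 150.9] 0.58 [ 630.  -184.5]
loupe [250.7 289. ] 0.97 [251.3 232.1]
loupe [255.2 220.6] 0.88 [440.8 226.8]
loupe [284.4 127.1] 0.81 [720.3 150.7]
loupe [172.4 289.7] 0.69 [248.1 446.7]
```

Run:
```python
import cv2
t=cv2.imread("pics/top0.png"); cv2.imwrite("pics/t1.png",cv2.resize(t[100:340,130:450],None,fx=2.5,fy=2.5,interpolation=cv2.INTER_CUBIC))
s=cv2.imread("pics/scene0.png"); cv2.imwrite("pics/s1.png",cv2.resize(s[130:310,240:480],None,fx=3.33,fy=3.33,interpolation=cv2.INTER_CUBIC))
```

```text
(no output)
```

View pics/t1.png

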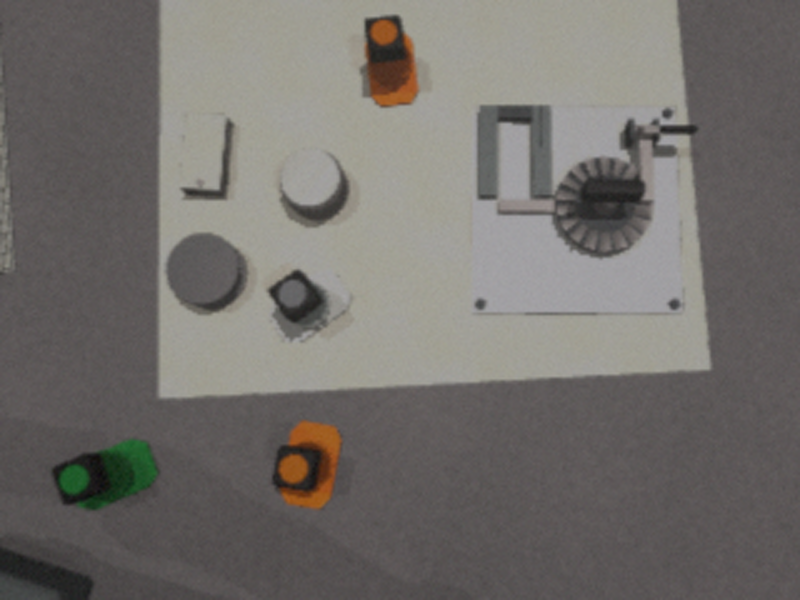

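View pics/s1.png

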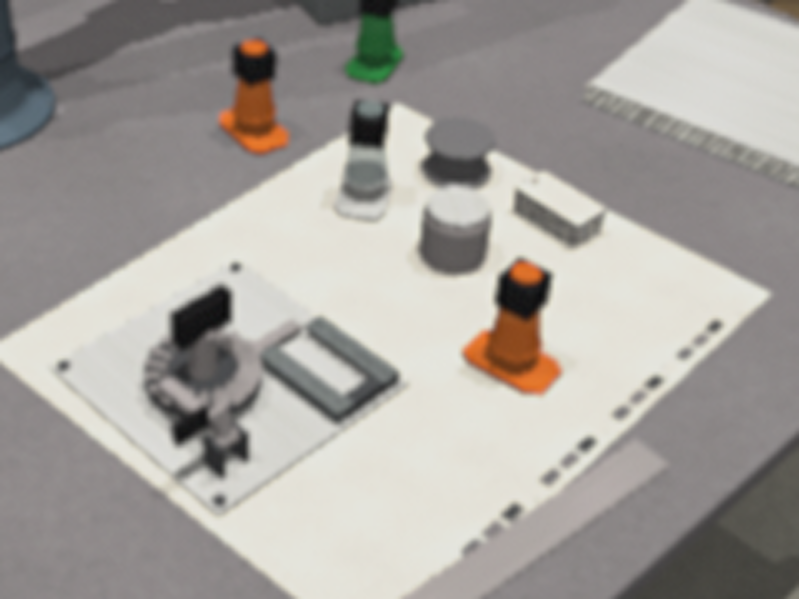

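```bash
cat > fit.py <<'E'
from h import *
from scipy.optimize import minimize
ims={c:np.mean([robot.read_camera(c) for _ in range(6)],0) for c in("scene","top")}
np.savez("pics/ims.npz",**ims)
G={}
for c,im in ims.items():
    g=cv2.GaussianBlur(im.astype(np.float32),(0,0),1.0)
    G[c]=np.stack([cv2.Sobel(g,cv2.CV_32F,1,0),cv2.Sobel(g,cv2.CV_32F,0,1)],-1)
def seglines(pts,closed=True):
    pts=np.array(pts,float); n=len(pts); return [(pts[i],pts[(i+1)%n]) for i in range(n if closed else n-1)]
def score(p,segs,cams):
    x,y,a=p; ca,sa=np.cos(a),np.sin(a); tot=0
    for c in cams:
        for A,B in segs:
            W=[np.array([x+ca*q[0]-sa*q[1],y+sa*q[0]+ca*q[1],q[2]]) for q in (A,B)]
            u,v=project(c,W[0]),project(c,W[1]); d=v-u; L=np.linalg.norm(d)
            if L<2: continue
            n=np.array([-d[1],d[0]])/L; t=np.linspace(.05,.95,30)[:,None]; q=(u+t*d).astype(np.float32)
            g=np.stack([cv2.remap(np.ascontiguousarray(G[c][:,:,k,j]),q[:,0],q[:,1],cv2.INTER_LINEAR)[:,0] for k in range(3) for j in range(2)],-1).reshape(-1,3,2)
            tot+=np.abs((g@n).mean(0)).sum()*L**.5
    return tot
def fit(p0,segs,cams,rng,n=400):
    rs=np.random.RandomState(0); best=sorted([np.array(p0)+(rs.rand(3)*2-1)*rng for _ in range(n)],key=lambda p:-score(p,segs,cams))[:3]
    rr=[minimize(lambda s:-score(s*[1,1,.01],segs,cams),b/[1,1,.01],method="Nelder-Mead",options=dict(initial_simplex=b/[1,1,.01]+np.vstack([np.zeros(3),np.eye(3)*3]))) for b in best]
    r=min(rr,key=lambda r:r.fun); return r.x*[1,1,.01],r.fun
rect=lambda x0,x1,y0,y1,z:[(x0,y0,z),(x1,y0,z),(x1,y1,z),(x0,y1,z)]
plate=seglines(rect(-145,100,-140,100,6))
# lips: inner slot y 30..70
sq=seglines(rect(-20,20,-20,20,115))
foot=[((-25,s*28,8),(25,s*28,8)) for s in(1,-1)]+[((s*45,-18,8),(s*45,18,8)) for s in (1,-1)]
foot=[(np.array(a,float),np.array(b,float)) for a,b in foot]
if __name__=="__main__":
    for cams in (["top"],["scene"],["top","scene"]):
        print(cams,"dock",fit([580,-48,0],plate,cams,np.array([20,20,.08])))
    for a in range(0,180,45):
      for cams in (["top"],["top","scene"]):
        p,f=fit([440,227,np.radians(a)],sq+foot,cams,np.array([12,12,.5])); print(cams,a,np.round([p[0],p[1],np.degrees(p[2])],1),round(f))
    for n in("ink_tin","swatch_deck","tape_core","ink_knife"):
      for c in("scene","top"):
        for r in robot.pinpoint(n,c)[:1]: print(n,c,round(r["conf"],2),np.round(unproject(c,r["at"],0)[:2]))
    a=cv2.resize(ims["top"][190:250,220:300].astype(np.uint8),None,fx=8,fy=8,interpolation=cv2.INTER_CUBIC)
    b=cv2.resize(ims["scene"][155:200,330:370].astype(np.uint8),(426,480),interpolation=cv2.INTER_CUBIC)
    cv2.imwrite("pics/l2.png",cv2.resize(np.hstack([a,b]),(800,360)))
E
python3 fit.py
```

```text
Traceback (most recent call last):
  File "fit.py", line 34, in <module>
    print(cams,"dock",fit([580,-48,0],plate,cams,np.array([20,20,.08])))
                      ~~~^^^^^^^^^^^^^^^^^^^^^^^^^^^^^^^^^^^^^^^^^^^^^^
  File "fit.py", line 23, in fit
    rs=np.random.RandomState(0); best=sorted([np.array(p0)+(rs.rand(3)*2-1)*rng for _ in range(n)],key=lambda p:-score(p,segs,cams))[:3]
                                      ~~~~~~^^^^^^^^^^^^^^^^^^^^^^^^^^^^^^^^^^^^^^^^^^^^^^^^^^^^^^^^^^^^^^^^^^^^^^^^^^^^^^^^^^^^^^^^
  File "fit.py", line 23, in <lambda>
    rs=np.random.RandomState(0); best=sorted([np.array(p0)+(rs.rand(3)*2-1)*rng for _ in range(n)],key=lambda p:-score(p,segs,cams))[:3]
                                                                                                                 ~~~~~^^^^^^^^^^^^^
  File "fit.py", line 16, in score
    u,v=project(c,W[0]),project(c,W[1]); d=v-u; L=np.linalg.norm(d)
                        ~~~~~~~^^^^^^^^
  File "h.py", line 4, in project
    c=robot.calibration(cam); T=np.array(c["camera_from_world"]); p=(T@np.append(P,1))[:3]
ValueError: time passes only in moves, steps and waits
```

```bash
sed -i 's/robot.calibration(cam)/cal(cam)/' h.py; sed -i '2a import functools\n@functools.lru_cache\ndef cal(c): return robot.calibration(c)' h.py
sed -i 's/^ims={c:np.mean.*/import os\nims=dict(np.load("pics\/ims.npz"))/' fit.py; time python3 fit.py
```

```text
['top'] dock (array([ 5.80366308e+02, -6.65878560e+01,  7.91924258e-02]), np.float64(-6342.258572003843))
['scene'] dock (array([ 5.75660634e+02, -5.47275753e+01,  5.77133719e-02]), np.float64(-7177.272232644672))
['top', 'scene'] dock (array([ 5.77981276e+02, -5.65135476e+01,  2.01108210e-02]), np.float64(-11639.714162355145))
['top'] 0 [430.2 237.1  34.3] -8907
['top', 'scene'] 0 [430.9 236.5  33.7] -15588
['top'] 45 [435.3 229.9  39.6] -10583
['top', 'scene'] 45 [435.2 230.2  38.9] -17148
['top'] 90 [435.3 229.9  39.6] -10583
['top', 'scene'] 90 [435.7 229.7 126.9] -16790
['top'] 135 [435.6 229.  127.8] -8440
['top', 'scene'] 135 [435.6 229.6 126.9] -16789
ink_tin scene 0.79 [575. 227.]
ink_tin top 0.83 [571. 230.]
swatch_deck scene 0.75 [612. 353.]
swatch_deck top 0.71 [613. 352.]
tape_core scene 0.82 [464. 349.]
tape_core top 0.8 [472. 342.]
ink_knife scene 0.76 [ 429. -392.]
ink_knife top 0.56 [ 416. -376.]
real	4m17.147s
user	4m13.113s
sys	0m0.172s
```

View pics/l2.png

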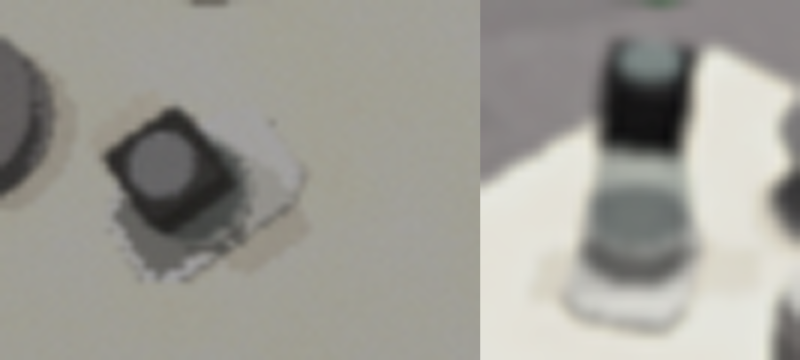

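```bash
cat > fit2.py <<'E'
from h import *
from scipy.optimize import minimize
def projv(cam,P):
    c=cal(cam);T=np.array(c["camera_from_world"]);p=P@T[:3,:3].T+T[:3,3];s=p[:,:2]/p[:,2:];s=s*(1+c["k1"]*(s**2).sum(1,keepdims=True))
    K=np.array(c["camera_matrix"]);return s@K[:2,:2].T+K[:2,2]
def place(p,Q):
    c,s=np.cos(p[2]),np.sin(p[2]);return np.c_[p[0]+c*Q[:,0]-s*Q[:,1],p[1]+s*Q[:,0]+c*Q[:,1],Q[:,2]]
class Fit:
    def __init__(s,ims,segs,sig=1.0,N=40):
        s.G={}
        for c,im in ims.items():
            g=cv2.GaussianBlur(im.astype(np.float32),(0,0),sig)
            s.G[c]=[cv2.Sobel(g,cv2.CV_32F,1,0),cv2.Sobel(g,cv2.CV_32F,0,1)]
        t=np.linspace(.03,.97,N); s.n=len(segs);s.N=N
        s.Q=np.concatenate([np.outer(1-t,a)+np.outer(t,b) for a,b in segs])
    def score(s,p):
        tot=0
        for c,(gx,gy) in s.G.items():
            q=projv(c,place(p,s.Q)).astype(np.float32)
            X=cv2.remap(gx,q[:,0],q[:,1],1).reshape(s.n,s.N,3);Y=cv2.remap(gy,q[:,0],q[:,1],1).reshape(s.n,s.N,3)
            qq=q.reshape(s.n,s.N,2);d=qq[:,-1]-qq[:,0];L=np.linalg.norm(d,axis=1)
            n=np.c_[-d[:,1],d[:,0]]/L[:,None]
            tot+=(np.abs((X*n[:,:1,None]+Y*n[:,1:,None]).mean(1)).sum(1)*L**.5).sum()
        return tot
    def run(s,p0,rng,n=1500):
        rs=np.random.RandomState(0);C=[np.array(p0)+(rs.rand(3)*2-1)*rng for _ in range(n)]
        b=max(C,key=s.score);S=np.array([1,1,.01])
        r=minimize(lambda u:-s.score(u*S),b/S,method="Nelder-Mead",options=dict(initial_simplex=b/S+np.vstack([np.zeros(3),np.eye(3)*2])))
        return r.x*S,-r.fun
rect=lambda x0,x1,y0,y1,z:[(np.array(a,float),np.array(b,float)) for a,b in [((x0,y0,z),(x1,y0,z)),((x1,y0,z),(x1,y1,z)),((x1,y1,z),(x0,y1,z)),((x0,y1,z),(x0,y0,z))]]
E
cat > f3.py <<'E'
from fit2 import *
ims=dict(np.load("pics/ims.npz"))
segs=rect(-145,100,-140,100,6)+[(np.array([-12,y,21.5]),np.array([78,y,21.5])) for y in(30.,70.)]
for cs in(["top"],["scene"],["top","scene"]):
    p,f=Fit({c:ims[c] for c in cs},segs).run([578,-52,0],np.array([12,12,.12])); print(cs,np.round(p,4),round(f))
out=[]
for c,(x0,y0,w,h) in(("top",(305,130,110,105)),("scene",(250,200,125,90))):
    k=6; im=cv2.resize(ims[c][y0:y0+h,x0:x0+w].astype(np.uint8),None,fx=k,fy=k,interpolation=cv2.INTER_CUBIC)
    for a,b in segs:
        q=projv(c,place(p,np.array([a,b]))); q=((q-[x0,y0]+.5)*k).astype(int); cv2.line(im,tuple(map(int,q[0])),tuple(map(int,q[1])),(0,0,255),1)
    out.append(cv2.resize(im,(400,int(h*400/w))))
h=max(o.shape[0] for o in out); cv2.imwrite("pics/d3.png",np.hstack([np.vstack([o,np.zeros((h-o.shape[0],400,3),np.uint8)]) for o in out]))
L=rect(-20,20,-20,20,115)+[(np.array(a,float),np.array(b,float)) for a,b in [((-25,28,8),(25,28,8)),((-25,-28,8),(25,-28,8)),((45,-18,8),(45,18,8)),((-45,-18,8),(-45,18,8))]]
for cs in(["top"],["scene"],["top","scene"]):
    p,f=Fit({c:ims[c] for c in cs},L).run([436,230,np.radians(127)],np.array([8,8,.25])); print(cs,"loupe",np.round([p[0],p[1],np.degrees(p[2])],1),round(f))
E
time python3 f3.py
```

```text
['top'] [ 5.681385e+02 -4.722930e+01 -1.086000e-01] 6823
['scene'] [ 5.796295e+02 -5.807350e+01  1.390000e-02] 10459
['top', 'scene'] [ 5.779099e+02 -5.631750e+01  1.790000e-02] 15896
['top'] loupe [435.5 228.9 127.2] 8125
['scene'] loupe [434.  232.4 126.4] 8377
['top', 'scene'] loupe [435.5 229.5 127.3] 16147
real	0m5.639s
user	0m5.643s
sys	0m0.230s
```

View pics/d3.png

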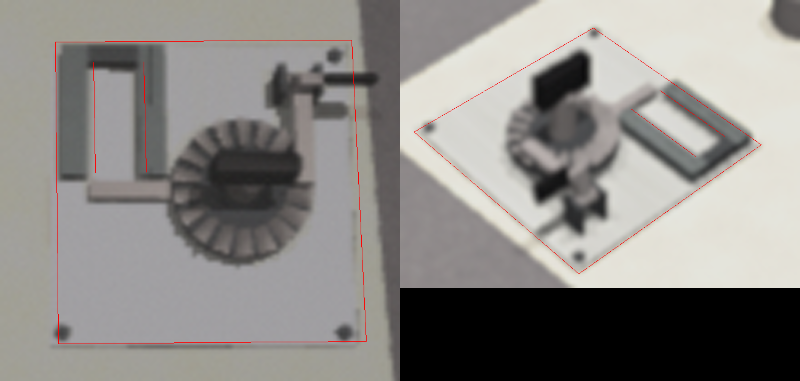

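Run:
```python
from fit2 import *
ims=dict(np.load("pics/ims.npz"))
x0,y0,w,h=312,135,100,75*1+20
im=ims["top"][y0:y0+h,x0:x0+w]; im=np.clip((im-60)*1.6,0,255).astype(np.uint8)
im=cv2.resize(im,None,fx=6.3,fy=6.3,interpolation=cv2.INTER_CUBIC)
for i in range(0,100,10):
    k=int(i*6.3); cv2.putText(im,str(x0+i),(k,8),0,.3,(0,0,255)); cv2.putText(im,str(y0+i),(0,k+4),0,.3,(0,0,255)); cv2.line(im,(k,10),(k,15),(0,0,255)); 
cv2.imwrite("pics/t4.png",im)
```

```text
(no output)
```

View pics/t4.png

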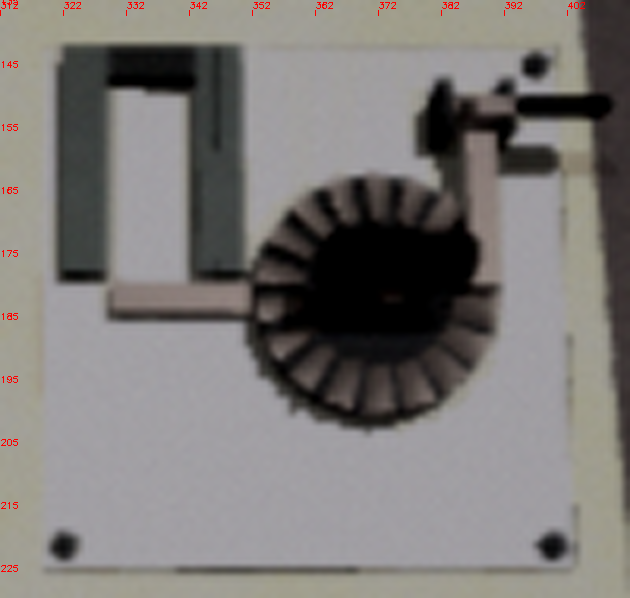

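Run:
```python
from fit2 import *
from scipy.optimize import least_squares
tp=lambda v:(np.array(v,float)+.5)/6.3-.5+[312,135]
# (view pt, dock pt, which axis residual: 0 col,1 row,2 both)
D=[((57,46),(100,100,6),2),((560,46),(100,-140,6),2),((572,570),(-145,-140,6),2),((44,570),(-145,100,6),2),
((107,272),(-12,70,21.5),0),((190.5,272),(-12,30,21.5),0),((108,90),(70,70,21.5),0),((195,90),(70,30,21.5),0),((80,271),(-12,85,21.5),1),((215,271),(-12,15,21.5),1)]
def res(p):
    r=[]
    for v,d,a in D:
        e=projv("top",place(p,np.array([d],float)))[0]-tp(v); r+= list(e) if a==2 else [e[a]]
    return r
s=least_squares(res,[578,-52,0],x_scale=[1,1,.01]); print(s.x,np.round(res(s.x),1)); p=s.x
for n,d in(("home",(35,50,6)),("knob",(-24,-50,115)),("gate",(-24,70,18)),("paddle",(52,-128,69)),("pivot",(61,-96,36))):
    w=place(p,np.array([d],float)); print(n,np.round(w,1),np.round((projv("top",w)[0]-[312,135])*6.3),np.round(projv("scene",w)[0],1))
```

```text
[ 5.75154945e+02 -5.15460085e+01  1.13607717e-03] [-1.9 -0.4 -0.1  0.3  0.4  0.3 -0.6 -0.4  0.4  1.1  0.3  0.3 -0.   0.2]
home [[610.1  -1.5   6. ]] [149. 177.] [337.  240.8]
knob [[ 551.2 -101.6  115. ]] [401. 249.] [300.4 219.5]
gate [[551.1  18.4  18. ]] [106. 296.] [328.9 225.8]
paddle [[ 627.3 -179.5   69. ]] [561. 106.] [297.  256.8]
pivot [[ 636.3 -147.5   36. ]] [475. 107.] [307.7 261.1]
```

```bash
cat >> h.py <<'E'
D0=np.array([576.,-52.])   # dock origin, yaw 0
def down(deg):
    a=np.radians(deg); y=np.array([np.cos(a),np.sin(a),0]); z=np.array([0,0,-1.]); return np.c_[np.cross(y,z),y,z]
def W(x,y,z): return [D0[0]+x,D0[1]+y,z]
def st(m=""):
    o=robot.get_obs(); print(m,"t",round(o["t"],2),"tcp",np.round(o["tool_pos"],1),"F",np.round(o["wrist_force"],1),"M",np.round(o["torque"],2),"open",round(float(np.ravel(o["opening"])[0]),1)); return o
E
python3 - <<'E'
from h import *
o=st(); print(np.round(o["eef_rot"],2).tolist())
def ik(n,p,a):
    q=robot.inverse_kinematics(p,down(a)); print(n,a,None if q is None else np.round(q).tolist())
for a in(90,-90): ik("paddle",W(20,-132,64),a); ik("paddle2",W(135,-132,62),a)
for a in(0,180,79,-101): ik("knob",W(-24,-50,79),a)
for a in(127.3,37.3,-52.7,-142.7): ik("loupe",[435.5,229.5,80],a)
for a in(0,90,180,-90): ik("apron",W(-75,50,86),a); ik("home",W(35,50,86),a)
E
```

```text
t 2.0 tcp [186.3 622.7 231.3] F [0.  0.7 0.3] M [-0.09  0.01  0.01] open 85.7
[[-0.96, 0.29, -0.0], [0.29, 0.96, 0.0], [0.0, 0.0, -1.0]]
paddle 90 [-15.0, 35.0, 37.0, 103.0, -27.0, 51.0, 124.0]
paddle2 90 [-13.0, 46.0, 37.0, 86.0, -30.0, 58.0, 122.0]
paddle -90 [-25.0, 41.0, 51.0, 104.0, -39.0, 55.0, -46.0]
paddle2 -90 [-20.0, 51.0, 50.0, 86.0, -42.0, 62.0, -51.0]
knob 0 [-39.0, 36.0, 58.0, 112.0, -39.0, 53.0, 39.0]
knob 180 [-49.0, 56.0, 78.0, 113.0, -61.0, 68.0, -125.0]
knob 79 [-32.0, 31.0, 47.0, 112.0, -29.0, 50.0, 110.0]
knob -101 [-40.0, 37.0, 59.0, 113.0, -40.0, 54.0, -62.0]
loupe 127.3 [-41.0, 17.0, 10.0, 120.0, -4.0, 43.0, 98.0]
loupe 37.3 [-53.0, 18.0, 23.0, 121.0, -10.0, 43.0, 13.0]
loupe -52.7 [-60.0, 19.0, 31.0, 121.0, -14.0, 44.0, -73.0]
loupe -142.7 [-93.0, 48.0, 79.0, 122.0, -56.0, 61.0, -127.0]
apron 0 [-45.0, 23.0, 47.0, 120.0, -23.0, 46.0, 16.0]
home 0 [-33.0, 32.0, 38.0, 105.0, -24.0, 52.0, 16.0]
apron 90 [-38.0, 20.0, 38.0, 120.0, -18.0, 45.0, 101.0]
home 90 [-30.0, 31.0, 34.0, 105.0, -22.0, 51.0, 104.0]
apron 180 [-64.0, 48.0, 79.0, 121.0, -55.0, 62.0, -137.0]
home 180 [-55.0, 60.0, 78.0, 106.0, -63.0, 72.0, -137.0]
apron -90 [-52.0, 27.0, 57.0, 120.0, -31.0, 48.0, -67.0]
home -90 [-42.0, 37.0, 51.0, 105.0, -35.0, 55.0, -66.0]
```

Run:
```python
from h import *
robot.gripper_close(20)
robot.move_pose(W(18,-132,200),down(90)); st()
robot.move_linear(W(18,-132,64),v=150); st()
c=robot.move_linear(W(66,-132,64),v=50,contact_N=12); st(c)
robot.hold(.2)
robot.move_linear(W(40,-132,64),v=150)
robot.move_linear(W(40,-132,200),v=250)
o=st()
s=robot.read_camera("scene");t=robot.read_camera("top")
a=cv2.resize(t[135:230,312:412],(400,380),interpolation=2);b=cv2.resize(s[190:285,250:350],(400,380),interpolation=2)
cv2.imwrite("pics/p5.png",np.hstack([a,b]))
```

```text
t 5.93 tcp [ 594.5 -182.7  199.9] F [ 0.1  0.2 -0.7] M [-0.09 -0.    0.01] open -0.1
 t 6.99 tcp [ 594.9 -184.6   65.1] F [1.5 0.6 0.2] M [-0.01 -0.01 -0.05] open 0.1
False t 8.1 tcp [ 641.5 -184.2   63.9] F [-0.6 -1.4 -0.5] M [-0.04 -0.02 -0.02] open 0.1
 t 9.32 tcp [ 615.7 -183.2  198.9] F [-0.1 -0.2 -0.3] M [-0.01  0.    0.04] open 0.0
```

View pics/p5.png

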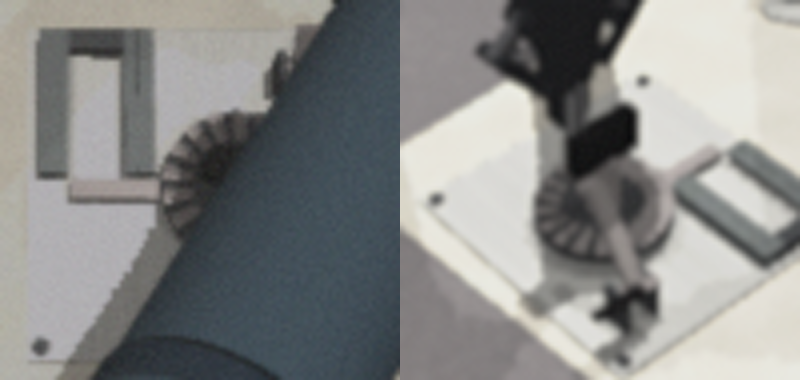

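Run:
```python
from h import *
robot.ungrasp()
robot.move_pose(W(-24,-50,180),down(-1)); st()
print(robot.move_linear(W(-24,-50,79),v=120,contact_N=10)); st("down")
robot.gripper_close(25); robot.hold(.2); o=st("gripped")
q=np.array(o["joint_positions"]); print(np.round(q,1))
for i in range(1,9):
    q2=q.copy(); q2[6]+=80*i/8; robot.move_j(q2)
    o=robot.get_obs(); y=o["eef_rot"][:,1] if hasattr(o["eef_rot"],"shape") else np.array(o["eef_rot"])[:,1]
    print(i,round(float(np.degrees(np.arctan2(y[1],y[0]))),1),np.round(o["wrist_force"],1),np.round(o["torque"],2),round(o["t"],2))
    if abs(o["torque"][2])>1.5: break
```

```text
t 11.55 tcp [ 552.2 -102.2  180.2] F [ 0.8 -0.4 -0.3] M [-0.05 -0.02 -0.02] open 85.6
False
down t 12.54 tcp [ 552.7 -102.4   79.7] F [ 1.4 -0.3 -0.1] M [ 0.02  0.01 -0.04] open 85.5
gripped t 13.36 tcp [ 553.1 -102.1   80.3] F [-0.6  1.1  6. ] M [0.17 0.17 0.  ] open 17.9
[-41.5  38.9  61.7 112.5 -42.5  55.   40.4]
1 8.8 [-1.3  0.1  1.1] [0.01 0.09 0.02] 13.65
2 18.7 [-2.1 -0.   2.4] [0.1  0.2  0.06] 13.94
3 28.7 [-1.9  0.2  3.7] [0.12 0.53 0.03] 14.23
4 38.6 [-4.  -0.1  4.1] [0.07 0.71 0.01] 14.53
5 48.6 [-5.1 -0.1  5.2] [0.13 0.81 0.1 ] 14.82
6 58.6 [-4.4 -1.4  5.4] [0.04 0.91 0.09] 15.11
7 68.6 [-5.2 -0.6  5.8] [0.08 1.01 0.07] 15.4
8 78.6 [-4.8 -1.2  6.2] [-0.06  0.99  0.02] 15.69
```

Run:
```python
from h import *
q=np.array(robot.get_obs()["joint_positions"])
for i in range(1,5):
    q2=q.copy(); q2[6]+=i; robot.move_j(q2)
    o=robot.get_obs(); y=np.array(o["eef_rot"])[:,1]
    print(i,round(float(np.degrees(np.arctan2(y[1],y[0]))),1),np.round(o["wrist_force"],1),np.round(o["torque"],2),round(o["t"],2))
    if abs(o["torque"][2])>.5: break
robot.ungrasp(); o=st("open"); y=np.array(o["eef_rot"])[:,1]; print(np.degrees(np.arctan2(y[1],y[0])))
robot.move_linear(W(-24,-50,200),v=250); st()
# loupe
robot.move_pose([435.5,229.5,180],down(-52.7)); 
s=robot.read_camera("scene");t=robot.read_camera("top")
a=cv2.resize(t[135:230,312:412],(400,380),interpolation=2);b=cv2.resize(s[190:285,250:350],(400,380),interpolation=2)
cv2.imwrite("pics/p6.png",np.hstack([a,b])); st()
```

```text
1 79.4 [-3.8  0.   4. ] [ 0.03  0.72 -0.21] 15.94
2 80.4 [-3.   0.3  3.3] [ 0.1   0.68 -0.76] 16.19
open t 16.86 tcp [ 552.1 -103.    80.3] F [-0.5  0.2 -0.1] M [-0.02  0.04  0.02] open 85.5
80.59665535157767
 t 17.48 tcp [ 551.7 -101.6  199.7] F [ 0.8 -0.3  0.1] M [-0.    0.04 -0.01] open 85.5
 t 19.95 tcp [435.7 229.1 180. ] F [ 0.4  0.6 -0. ] M [0.   0.01 0.01] open 85.6
```

View pics/p6.png

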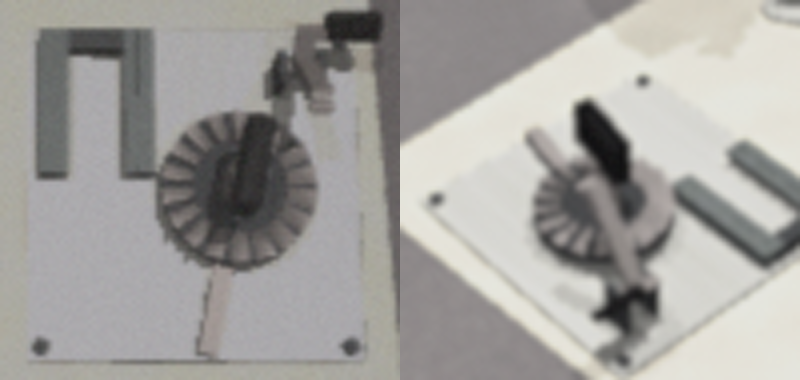

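Run:
```python
from h import *
print(robot.move_linear([435.5,229.5,80],v=120,contact_N=8)); st("down")
robot.gripper_close(40); robot.hold(.2); st("grip")
robot.move_linear([435.5,229.5,130],v=150); st("lift")
robot.move_pose(W(-75,50,130),down(0.3)); st("above apron")
s=robot.read_camera("scene");t=robot.read_camera("top")
a=cv2.resize(t[135:230,302:402],(400,380),interpolation=2);b=cv2.resize(s[180:275,260:360],(400,380),interpolation=2)
cv2.imwrite("pics/p7.png",np.hstack([a,b])); st()
```

```text
False
down t 20.93 tcp [436.1 229.6  80.5] F [ 0.2  0.5 -1. ] M [-0.05  0.01 -0.01] open 85.3
grip t 21.62 tcp [435.9 229.6  80.4] F [-0.1 -0.9  5.1] M [0.07 0.13 0.03] open 39.5
lift t 22.1 tcp [434.5 229.7 129.1] F [ 0.6  0.2 -2.4] M [-0.    0.09  0.04] open 39.2
above apron t 23.18 tcp [500.2  -0.9 129.1] F [ 0.2  0.8 -2.7] M [ 0.05 -0.01  0.01] open 39.6
 t 23.27 tcp [ 5.006e+02 -3.000e-01  1.293e+02] F [ 0.9  0.5 -3.3] M [0.01 0.01 0.03] open 39.7
```

View pics/p7.png

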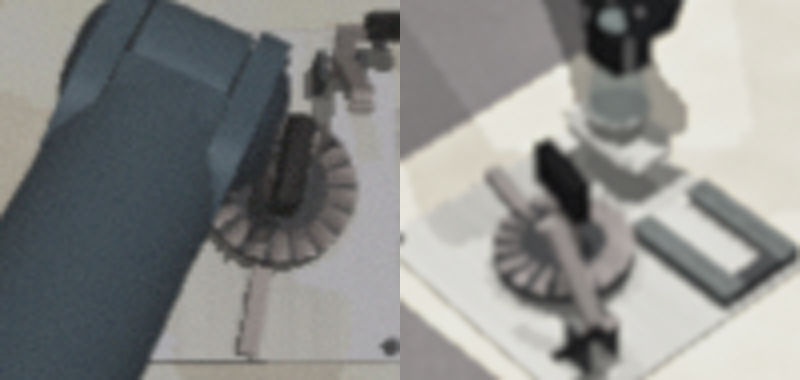

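Run:
```python
from h import *
print(robot.move_linear(W(-75,50,86.3),v=60,contact_N=6)); o=st("set")
z=86.8
for x in (-40,-10,20,32):
    c=robot.move_linear(W(x,50,z),v=50,contact_N=15); o=st((x,c))
    if c: break
else:
    c=robot.move_linear(W(44,50,z),v=25,contact_N=12); st(("end",c))
```

```text
True
set t 23.98 tcp [500.3  -2.   86.3] F [ 0.3 -0.2  3.2] M [ 0.08 -0.25  0.04] open 39.5
(-40, False) t 24.88 tcp [536.   -2.   86.5] F [-0.5 -0.2 -1.7] M [ 0.   -0.26 -0.04] open 39.5
(-10, False) t 25.63 tcp [566.   -2.1  86.6] F [ 0.8 -0.4 -3.4] M [-0.16 -0.03  0.03] open 39.5
(20, False) t 26.38 tcp [596.2  -2.2  86.8] F [-0.9 -1.1 -1.8] M [-0.35 -0.04  0.03] open 39.3
(32, False) t 26.77 tcp [608.7  -2.1  86.9] F [ 0.9 -1.1 -3. ] M [-0.4  -0.13  0.07] open 39.6
('end', True) t 27.13 tcp [611.8  -2.4  86.8] F [-1.9  0.4  5.6] M [0.16 0.06 0.11] open 39.6
```

Run:
```python
from h import *
p=robot.get_obs()["tool_pos"]
c=robot.move_linear([p[0]+5,p[1],p[2]],v=15,contact_N=20); st(("push",c))
p=robot.get_obs()["tool_pos"]
print(robot.move_linear([p[0],p[1],86],v=20,contact_N=6)); st()
robot.ungrasp(); robot.hold(.2); p=st("rel")["tool_pos"]
robot.move_linear([p[0],p[1],200],v=200)
robot.move_pose(W(138,-132,200),down(90)); 
s=robot.read_camera("scene");t=robot.read_camera("top")
for c in("scene","top"):
    print(c,[(np.round(r["at"],1),round(r["conf"],2),np.round(unproject(c,r["at"],6)[:2],1)) for r in robot.pinpoint("loupe",c)[:4]])
a=cv2.resize(t[135:230,302:402],(400,380),interpolation=2);b=cv2.resize(s[180:275,260:360],(400,380),interpolation=2)
cv2.imwrite("pics/p8.png",np.hstack([a,b])); st()
```

```text
('push', False) t 27.76 tcp [613.   -2.5  87.4] F [-9.1 -0.7  9.4] M [-0.03  2.15  0.13] open 39.6
True
 t 28.0 tcp [612.1  -2.3  87. ] F [-0.9  1.   3.7] M [ 0.09 -0.15  0.1 ] open 39.3
rel t 28.72 tcp [610.4  -3.2  85.6] F [-0.5 -0.5  0.4] M [-0.04 -0.01 -0.02] open 85.4
scene [(array([352.6, 149.9]), 0.85, array([262.3, 426.6])), (array([338.8, 241.6]), 0.76, array([6.166e+02, 1.000e-01])), (array([282. , 220.9]), 0.66, array([419.5, -72.9])), (array([391. , 240.2]), 0.59, array([722.4, 128.9]))]
top [(array([286.7, 122.8]), 0.94, array([731.5, 143.7])), (array([174.2, 290.4]), 0.76, array([246.5, 439.6])), (array([251.8, 287. ]), 0.69, array([257. , 228.3])), (array([335.1, 161. ]), 0.6, array([6.163e+02, 3.000e-01]))]
 t 31.09 tcp [ 714.1 -182.8  199.7] F [ 0.6 -0.5  0.1] M [-0.02  0.    0.04] open 85.4
```

View pics/p8.png

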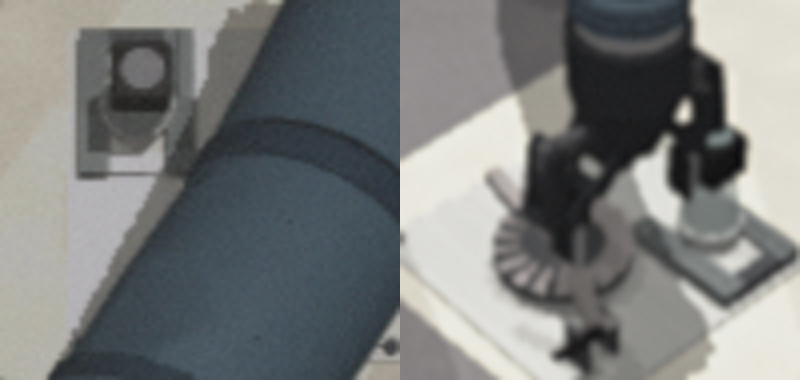

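Run:
```python
from fit2 import *
ims={"top":np.mean([robot.read_camera("top") for _ in range(4)],0)}
for sig in(.7,1.2):
    print(Fit(ims,rect(-20,20,-20,20,115+6),sig).run([612,-2,0],np.array([10,10,.08])))
```

```text
(array([6.16987778e+02, 1.10196670e+00, 9.88218209e-03]), np.float64(6455.8798828125))
(array([ 6.17111933e+02, -1.13541648e+01,  8.97271615e-03]), np.float64(4916.8681640625))
```

Run:
```python
from h import *
robot.gripper_close(20)
print(robot.move_linear(W(138,-132,62),v=150,contact_N=10)); st()
c=robot.move_linear(W(74,-132,62),v=60,contact_N=12); st(c)
robot.hold(.3)
robot.move_linear(W(100,-132,62),v=150); robot.move_linear(W(100,-132,200),v=250)
robot.ungrasp()
robot.move_pose(W(-24,-50,200),down(79.8)); st()
s=robot.read_camera("scene");t=robot.read_camera("top")
a=cv2.resize(t[135:230,312:412],(400,380),interpolation=2);b=cv2.resize(s[180:285,250:360],(400,380),interpolation=2)
cv2.imwrite("pics/p9.png",np.hstack([a,b]))
```

```text
False
 t 33.12 tcp [ 715.1 -184.6   63.5] F [-0.1  0.6  0.3] M [-0.03 -0.03  0.05] open 0.3
False t 34.34 tcp [ 650.5 -183.9   62. ] F [ 0.1 -0.9 -0.9] M [-0.05  0.01  0.03] open 0.2
 t 37.09 tcp [ 552.3 -101.6  200.5] F [ 0.1 -0.   0.2] M [-0.01 -0.04  0.04] open 85.4
```

View pics/p9.png

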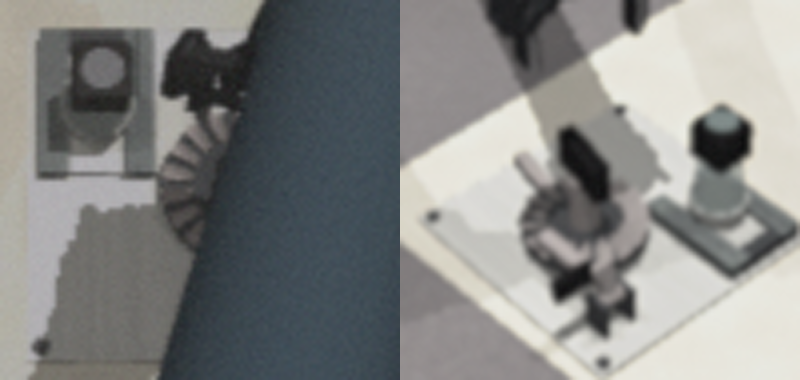

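Run:
```python
from h import *
print(robot.move_linear(W(-24.5,-50,79),v=120,contact_N=10)); st("down")
robot.gripper_close(40); robot.hold(.2); o=st("gripped")
q=np.array(o["joint_positions"]); print(np.round(q,1))
for a in (20,40,60,72,78,79.5,80.5,81.5,82.5,83.5):
    q2=q.copy(); q2[6]-=a; robot.move_j(q2)
    o=robot.get_obs(); y=np.array(o["eef_rot"])[:,1]
    print(a,round(float(np.degrees(np.arctan2(y[1],y[0]))),1),np.round(o["wrist_force"],1),np.round(o["torque"],2),round(o["t"],2))
    if a>78 and abs(o["torque"][2])>.6: break
```

```text
False
down t 38.35 tcp [ 552.4 -102.3   79.8] F [0.2 0.2 0.4] M [-0.02  0.02 -0.01] open 85.4
gripped t 39.17 tcp [ 551.8 -102.9   80.2] F [-2.2 -0.1  5.8] M [-0.22  0.42 -0.2 ] open 17.3
[-25.7  27.7  39.  112.  -23.1  48.2 105.4]
20 59.9 [0.5 1.5 0.9] [-0.05  0.06 -0.09] 39.6
40 40.0 [0.4 2.5 0.5] [ 0.15 -0.07 -0.01] 40.02
60 20.0 [ 3.2  3.7 -1.1] [ 0.34 -0.24 -0.08] 40.45
72 7.9 [ 4.   2.5 -2. ] [ 0.38 -0.43 -0.06] 40.77
78 1.9 [ 3.8  3.  -2.8] [ 0.43 -0.37 -0.07] 41.02
79.5 0.5 [ 4.7  3.  -1.8] [ 0.39 -0.41 -0.04] 41.27
80.5 -0.5 [ 4.8  2.8 -3. ] [ 0.43 -0.39 -0.  ] 41.52
81.5 -1.5 [ 4.1  3.6 -2.1] [ 0.38 -0.37 -0.07] 41.77
82.5 -2.4 [ 4.3  3.1 -3. ] [ 0.6  -0.5   0.55] 42.02
83.5 -3.4 [ 4.3  3.  -2.3] [ 0.53 -0.76  1.04] 42.27
```

Run:
```python
from h import *
robot.ungrasp(); robot.hold(.2); p=st()["tool_pos"]
robot.move_linear([p[0],p[1],220],v=200)
robot.move_pose([330,-330,300],down(-30)); st()
s=robot.read_camera("scene");t=robot.read_camera("top")
a=cv2.resize(t[135:230,312:412],(400,380),interpolation=2);b=cv2.resize(s[190:285,260:360],(400,380),interpolation=2)
cv2.imwrite("pics/p10.png",np.hstack([a,b]))
```

```text
t 43.13 tcp [ 551.8 -102.9   80.2] F [-0.7  0.3 -0.4] M [-0.05  0.03 -0.01] open 85.6
 t 45.23 tcp [ 331.4 -328.6  299.9] F [0.7 0.1 0.2] M [ 0.01 -0.06  0.01] open 85.6
```

View pics/p10.png

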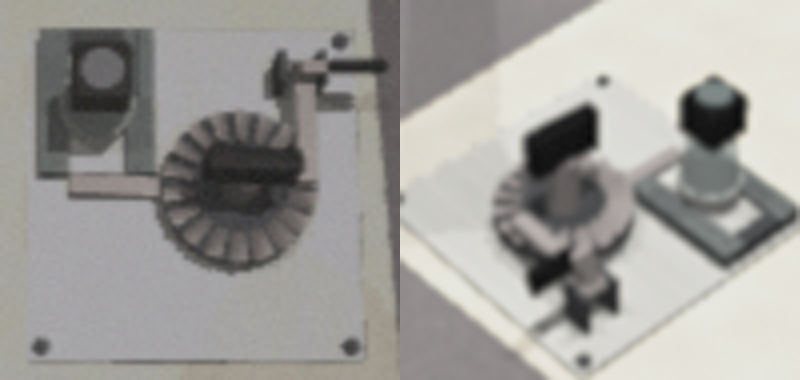

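The picture shows the gate square across the mouth (70–160, 187), the pawl arm down in the teeth with its paddle upright (350, 65), and the loupe in the track (98, 75) with its foot behind the gate.

```bash
python3 -c "
from h import *
print(robot.job_done())"
```

```text
the job is handed in; nothing more can be done
None
```

The job is handed in at about 45 s, with the loupe against the end stop, the pawl down and the gate turned to its hard end across the mouth; the verdict was not returned, and I confirmed the loupe's home position by contact and pictures rather than measuring it to 5 mm.

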